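# Feel the lathe's tool rest for nicks

### The arm

A 7-joint arm with a two-finger parallel gripper is mounted at the origin on the work surface. World frame = base frame: x ahead of the robot, y to its left, z up, the work surface at z = 0. Lengths are in m, angles in rad, forces in N, time in s.
With the tool pointing down it reaches from about 0.425 to 0.95 m from the base axis. Payload 4.7 kg.
Tool frame: the origin (TCP) lies at the very end of the fingers, on their centre line; the grasp point (between the pads) lies 19 mm behind it; z points along the fingers, y is the line along which they close (so a half turn about z gives the same grasp; the last joint's range is limited). The gripper opens to 85 mm and grips with 20 to 120 N. Pads are 22 mm wide; open, the fingers measure 114 mm over their backs; the gripper's body (76 mm by 85 mm) begins 54 mm behind the grasp point. The pads swing forward as they close: fully open they stand 13 mm farther back than shut.
Start: joints at [1.096, 0.469, -0.049, 1.532, 0.024, 1.141, -0.082], TCP at [0.291, -0.609, 0.231] pointing down, gripper open.
Joint ranges: [-2.59, 2.59], [-0.33, 1.99], [-1.39, 1.29], [0.1, 2.45], [-1.04, 4.18], [0.21, 1.99], [-2.66, 2.66]. Speed limits (rad/s): [2.57, 2.57, 3.14, 3.14, 3.14, 3.14, 3.14].

### API

Orientations are given as a 3x3 rotation matrix whose columns are the frame's x, y, z axes.
In Python, from bench import manip gives the robot as it stands.
- The arm moves only by the shell command python3 -m inch 'ROWS' [FORCE]. ROWS is JSON, a list of rows, each an object with "fingers": the opening, from 0 (shut) to 1 (fully open); "travel": the shift along the tool's x, y, z in units of 600 mm (1.0 is 600 mm), a list of three; "yaw": the turn about the tool's z in units of 6 degrees (1.0 is 6 degrees). In form: [{"fingers": fingers, "travel": [dx, dy, dz], "yaw": yaw}, ...]. A call has 1 to 12 rows; each row shifts and turns the commanded pose from where the row before left it, along the tool's axes as they then stand; what a row does not reach is not made up. A row lasts 1/12 s, in which the tool goes at most 41.7 mm and 7.16 degrees, less where a joint would pass 70% of its speed; a pose out of reach is approached as far as the arm can. A call with a number of a shift or a turn outside -1 to 1 is refused whole. A call with a gripper value outside its range is refused whole. The fingers move at their own pace and stop on an object; FORCE is the grip in N (left out, the last holds). Time passes only in rows, so rows that do not move let the fingers close. It gives the time, the measured TCP pose, the force, the opening and the grip force at its end, in the units of the state.
- manip.observe(): the state, without advancing time (a new reading comes with each control period).
- manip.capture(name): name is "scene" or "side" or "wrist"; returns the picture (480x640x3 uint8, red, green, blue); there is no depth.
- manip.calibration(name): a dict with "camera_matrix" (3x3 intrinsics, pixels), "rvec" (rotation vector, rad) and "tvec" (3), from world to camera coordinates, as OpenCV has them; the wrist camera has in their place "T_tool_cam" (4x4, takes a point from camera to tool coordinates, whose origin is the TCP and whose axes are the flange's). Camera axes: x right, y down, z forward; pixel columns grow to the right and rows downward; lengths in m; the calibration is good to about 2 mm. A picture is of the moment at which its call begins: read the wrist's pose just before it. calibration takes no time and is no camera call.
- manip.sign_off(): hands the job in; it is judged then, once.
Trained networks look in the newest picture that a camera, given by its name, has taken for a name from the list of things; names that differ only in an ending like _2 or _b are one class to them, and where a whole thing is asked for, a point or a joint stands for the part that bears it (a point fixed in the world has none). Each returns a list of dicts, best first, with "score" (0 to 1); they miss things now and then, are a little off and sometimes report something else, mostly with a low value. They report only what shows in the picture. A call takes as long as a camera call.
- manip.search_frame(camera, name): "location" ([row, column] in pixels, amid what is visible of it).
- manip.silhouettes(camera, name): "region" (480x640 bool, what is visible of it) and "location" ([row, column] in pixels, amid what is visible of it).
- manip.landmark_of(camera, name): "location" ([row, column] in pixels: a listed point, or the origin of a listed thing).
The state is a dict: "time_s": time; "joint_positions": joint angles; "qd": joint speeds; "tau": joint torques, N m; "position": TCP position; "tcp_rot": TCP orientation; "wrist_force": force on the tool from outside, world axes, zero at the start; "moment": the same for the moment, N m; "grip_width": finger opening in m; "gripper_force": force on a finger pad.
Only numpy, scipy, OpenCV 4.12 (cv2) and the standard library are available. Lean on these libraries where they do the work, as an engineer would, in place of code of your own. Each camera call takes 0.05 s, during which the arm holds its last target. There are 200 camera calls.

### The job

Before the next bowl is turned, feel the lathe's tool rest for nicks: touch the top of its round steel bar with the fingertips at the headstock end and stroke them along the whole bar to the tailstock end, feeling every part of it, then lift clear. Touch it gently: the rest is only nipped up in its banjo, and must not be gripped, lifted, pushed down or swung out of its setting. Leave everything else on the bench and on the lathe where it is.

Things in the scene. Friction and masses are not known exactly. Their poses are not given: they have to be found in the camera images.
- lathe: grey bench lathe, fixed. Origin: on the bench under the spindle axis; its y axis runs along the bed, z up. At +y the headstock (365 high; its chuck, 94 diameter, ends at y = 221), at -y the tailstock (centre's point at y = -231, barrel top 273 high). Spindle axis 240 above the bench, bed top 110 high and 145 wide, free between them but for banjo, wax tin and chuck key (mm)
- rest_bar: round steel bar, 10 diameter, 200 long, along the top edge of the dark cast tool rest; level, on the robot's side of the spindle axis, 210 to 240 above the bench. Origin: on the bar's top line at mid length; y along the bar to its headstock end, x level across it towards the spindle axis, z up. The rest under it is up to 38 thick (mm). A touch is stiff: 10 to 30 N per mm until the post slips
- rest_post (a joint): height of the rest's post (25 mm diameter, its axis 12 mm from the bar's middle, to the bar's -x side) in the banjo's socket, m, up positive. Lightly clamped: it slips down at 9 to 12 N, up at about 33 N, and stays where it is left
- tool_rest (a joint): turn of the rest about its post, rad, counter-clockwise from above positive. It slips at about 2 N m (20 N sideways at an end of the bar) and stays where it is left
- rest_head_end (a point): the top of the bar at its end nearest the headstock (bar frame y = +100)
- rest_mid (a point): the top of the bar at mid length; same point as the bar's origin
- rest_tail_end (a point): the top of the bar at its end nearest the tailstock (bar frame y = -100)
- gouge: long bowl gouge lying on the bench: wooden handle 235 long, brass ferrule, steel shaft, about 420 long in all, at most 34 high (mm); origin under its middle
- bowl: turned pale wooden bowl, 156 across, 62 high, standing mouth up on the bench (mm); origin under its middle
- pepper_mill: turned dark wooden pepper mill, 54 across the foot, 150 high, standing on the bench (mm); origin under its middle
- wax_tin: round flat tin, 87 across, 34 high, lying on the lathe's bed near the tailstock (mm); origin under its middle
- chuck_key: steel T-handled chuck key, 120 long, 15 high, lying across the lathe's bed near the chuck (mm); origin under its middle
- calipers: steel bow calipers, about 150 x 100, 12 high, lying flat on the bench (mm); origin under its pivot
- oil_bottle: amber bottle, 62 across, 165 high, standing on the bench (mm); origin under its middle
- sanding_block: cork sanding block 110 x 66 x 32, lying on the bench (mm); origin under its middle

How it is judged:
By the outcome, as a careful person would: the job done as asked, in the order asked, and still so for the second after the job is handed in, with the robot touching nothing.
It also fails if it takes over 51 s, if anything falls off the work surface, if the arm or the gripper's body presses on something with over 40 N, if the wrist force passes 120 N, or if a joint passes its speed limit or range.

## Working session

There is one attempt and no reset: what is moved stays moved. The work goes in short steps, Python scripts to look and compute and a shell command to move; the robot and the scene stay as the last step left them, time stands still between calls to the robot, and variables do not carry over. Pictures are saved under pics/ and viewed, at most 10 in all, crops included, and the job is handed in when it is done.

```bash
mkdir -p pics; cat > h.py <<'E'
from bench import manip
import numpy as np, cv2
def P(name):
    c=manip.calibration(name)
    if "rvec" in c:
        R=cv2.Rodrigues(np.array(c["rvec"],float))[0]; t=np.array(c["tvec"],float).ravel()
    else:
        s=manip.observe(); T=np.eye(4);T[:3,:3]=s["tcp_rot"];T[:3,3]=s["position"]
        M=np.linalg.inv(T@np.array(c["T_tool_cam"])); R,t=M[:3,:3],M[:3,3]
    return np.array(c["camera_matrix"],float)@np.c_[R,t]
def tri(obs): # list of (P,[row,col])
    A=[]
    for p,(r,c) in obs: A+= [c*p[2]-p[0], r*p[2]-p[1]]
    X=np.linalg.svd(np.array(A))[2][-1]; X=X[:3]/X[3]
    err=[]
    for p,(r,c) in obs:
        q=p@np.r_[X,1]; err.append(np.round([q[1]/q[2]-r,q[0]/q[2]-c],1).tolist())
    return X,err
def onz(p,rc,z):
    r,c=rc; A=np.array([c*p[2]-p[0], r*p[2]-p[1]])
    return np.linalg.solve(A[:,:2],-A[:,3]-A[:,2]*z)
E
cat > a.py <<'E'
from h import *
s=manip.observe(); print(s["time_s"],s["position"],np.round(s["tcp_rot"],3).tolist(),s["wrist_force"],s["grip_width"])
Ps={}
for c in ["scene","side","wrist"]:
    Ps[c]=P(c); cv2.imwrite(f"pics/{c}0.png",manip.capture(c)[:,:,::-1])
for n in ["rest_head_end","rest_mid","rest_tail_end","lathe"]:
    obs=[]
    for c in ["scene","side","wrist"]:
        d=manip.landmark_of(c,n)
        for k in d[:2]: print(n,c,round(k["score"],2),np.round(k["location"],1))
        if d and c!="wrist": obs.append((Ps[c],d[0]["location"]))
    if len(obs)>1: print(n,*tri(obs))
print(manip.observe()["time_s"])
E
python3 a.py; python3 -c "
import cv2,numpy as np
a=[cv2.imread('pics/%s0.png'%c) for c in('scene','side')]
"
```

```text
0.0 [ 0.2907932  -0.60850181  0.23026382] [[0.902, 0.431, -0.001], [0.431, -0.902, 0.002], [-0.0, -0.002, -1.0]] [-0.46689881  0.37308067  0.33272129] 0.08530875503013843
rest_head_end scene 0.7 [222.1 324. ]
rest_head_end scene 0.57 [306.4 286.8]
rest_head_end side 0.6 [200.6 295.7]
rest_head_end [0.531902   0.03509534 0.22486082] [[1.4, 1.0], [-1.8, 1.9]]
rest_mid scene 0.64 [217.9 285.5]
rest_mid side 0.45 [180.7 318.2]
rest_mid [ 0.55317108 -0.05923312  0.23058988] [[-0.6, -0.4], [0.7, -0.7]]
rest_tail_end scene 0.68 [207.3 246. ]
rest_tail_end side 0.41 [424.  182.2]
rest_tail_end [0.60710574 0.18504876 0.18677187] [[65.6, 128.6], [-199.9, 47.7]]
lathe scene 0.57 [304.2 287. ]
lathe side 0.92 [246.2 284.9]
lathe [ 0.63420867 -0.02260548  0.00993943] [[1.1, 0.9], [-1.2, 1.5]]
0.75
```

View pics/scene0.png

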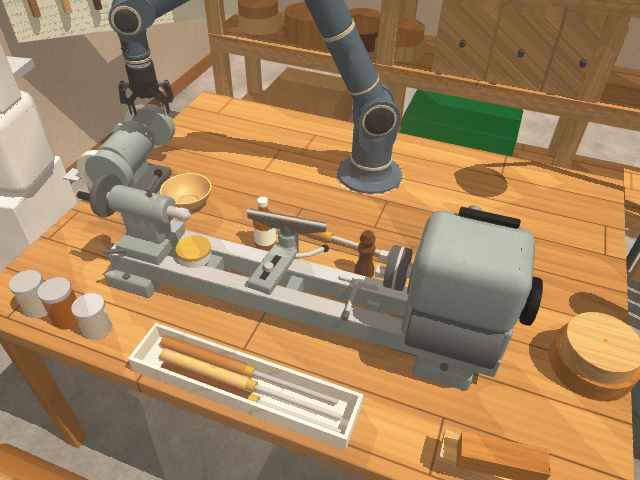

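View pics/side0.png

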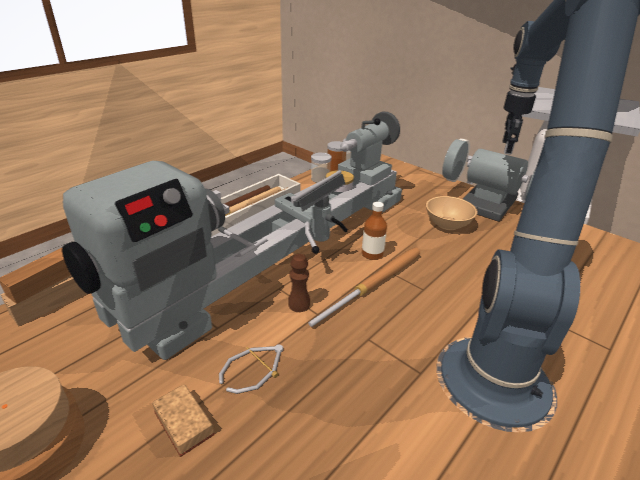

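The scene view shows the bar from about (row 212, col 248) at the tail end to (228, 325) at the head end. The side view shows it from (203, 295) at the head to (178, 344) at the tail. The side view's tail-end report at (424, 182) is false, since that is the sanding block. Head and mid are consistent: spacing 97 mm, z about 0.228. I'll raise the tool, shut the fingers and go above the middle of the bar for a wrist view.

```bash
python3 -m inch '[{"fingers":0,"travel":[0,0,-0.057],"yaw":0},{"fingers":0,"travel":[0,0,-0.057],"yaw":0},{"fingers":0,"travel":[0,0,-0.057],"yaw":0},{"fingers":0,"travel":[0,0,-0.057],"yaw":0},{"fingers":0,"travel":[0,0,-0.057],"yaw":0},{"fingers":0,"travel":[0.039,-0.032,0],"yaw":0},{"fingers":0,"travel":[0.039,-0.032,0],"yaw":0},{"fingers":0,"travel":[0.039,-0.032,0],"yaw":0},{"fingers":0,"travel":[0.039,-0.032,0],"yaw":0},{"fingers":0,"travel":[0.039,-0.032,0],"yaw":0},{"fingers":0,"travel":[0.039,-0.032,0],"yaw":0},{"fingers":0,"travel":[0.039,-0.032,0],"yaw":0}]' 20
python3 -m inch '[{"fingers":0,"travel":[0.039,-0.032,0],"yaw":0},{"fingers":0,"travel":[0.039,-0.032,0],"yaw":0},{"fingers":0,"travel":[0.039,-0.032,0],"yaw":0},{"fingers":0,"travel":[0.039,-0.032,0],"yaw":0},{"fingers":0,"travel":[0.039,-0.032,0],"yaw":0},{"fingers":0,"travel":[0.039,-0.032,0],"yaw":0},{"fingers":0,"travel":[0.039,-0.032,0],"yaw":0},{"fingers":0,"travel":[0.039,-0.032,0],"yaw":0},{"fingers":0,"travel":[0,0,0],"yaw":0.54},{"fingers":0,"travel":[0,0,0],"yaw":0.54},{"fingers":0,"travel":[0,0,0],"yaw":0.54},{"fingers":0,"travel":[0,0,0],"yaw":0.54}]'
cat > b.py <<'E'
from h import *
import sys
tag=sys.argv[1]
s=manip.observe(); print(s["time_s"],s["position"],np.round(s["tcp_rot"],3).tolist(),np.round(s["wrist_force"],2))
Ps={}
for c in ["scene","side","wrist"]:
    Ps[c]=P(c); cv2.imwrite(f"pics/{c}{tag}.png",manip.capture(c)[:,:,::-1])
for n in ["rest_head_end","rest_mid","rest_tail_end"]:
    for c in ["scene","side","wrist"]:
        for k in manip.landmark_of(c,n)[:2]:
            print(n,c,round(k["score"],2),np.round(k["location"],1), "at z=.228:",np.round(onz(Ps[c],k["location"],.228),4))
d=manip.silhouettes("wrist","rest_bar")
for k in d[:2]:
    r=k["region"]; ys,xs=np.nonzero(r); rect=cv2.minAreaRect(np.c_[xs,ys].astype(np.float32)); print("sil",k["score"],rect)
np.save("Pw.npy",Ps["wrist"])
E
python3 b.py 1
```

```text
time_s: 1.75
position: [0.3813, -0.4157, 0.4026]
tcp_rot: [[0.902, 0.431, 0.0], [0.431, -0.902, -0.0], [0.0, 0.001, -1.0]]
wrist_force: [1.1, 0.4, -0.6]
grip_width: 0.0002
gripper_force: 0.0
time_s: 2.75
position: [0.4836, -0.1976, 0.4024]
tcp_rot: [[0.976, 0.216, 0.0], [0.216, -0.976, -0.0], [0.0, 0.0, -1.0]]
wrist_force: [-0.1, 0.3, 0.4]
grip_width: 0.0
gripper_force: 0.0
2.75 [ 0.48357796 -0.1975752   0.40243273] [[0.976, 0.216, 0.0], [0.216, -0.976, -0.0], [0.0, 0.0, -1.0]] [-0.15  0.31  0.43]
rest_head_end scene 0.87 [224.5 324.4] at z=.228: [0.5392 0.0363]
rest_head_end side 0.63 [199.3 297.2] at z=.228: [0.527  0.0414]
rest_head_end wrist 0.59 [79.7 31.4] at z=.228: [0.5385 0.0415]
rest_mid scene 0.8 [215.2 285. ] at z=.228: [ 0.5435 -0.0639]
rest_mid side 0.79 [180.  318.6] at z=.228: [ 0.5601 -0.0712]
rest_mid wrist 0.6 [ 96.2 164.9] at z=.228: [ 0.549  -0.0602]
rest_mid wrist 0.23 [284.8 472.8] at z=.228: [ 0.4481 -0.3505]
rest_tail_end scene 0.88 [207.4 246.4] at z=.228: [ 0.5523 -0.1632]
rest_tail_end scene 0.26 [227.6 325.4] at z=.228: [0.5486 0.0424]
rest_tail_end side 0.67 [169.7 339.8] at z=.228: [ 0.5613 -0.1584]
rest_tail_end wrist 0.78 [110.7 289.7] at z=.228: [ 0.5597 -0.1575]
sil 0.57 ((160.52676391601562, 94.764404296875), (261.4084777832031, 15.175060272216797), 6.483074188232422)
```

View pics/wrist1.png

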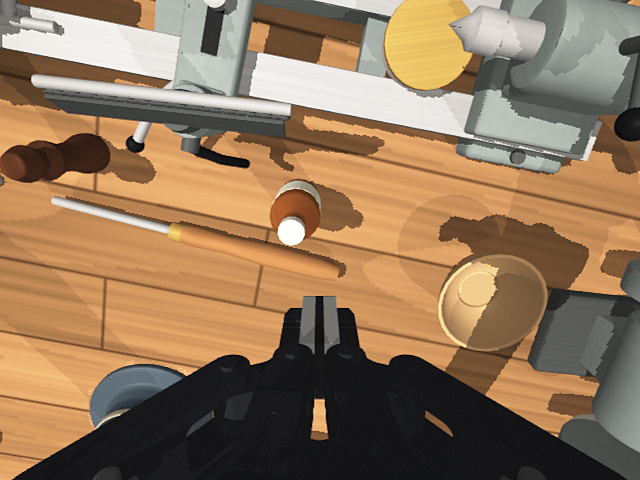

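The wrist view shows the bar clearly, from (80, 35) at the head end to (108, 290) at the tail. It runs 6.1° from world y, with mid near (0.549, -0.058). I'll align the tool to it and move closer for a second wrist view that gives the height.

```bash
cp Pw.npy Pw1.npy; python3 -m inch '[{"fingers":0,"travel":[0,0,0],"yaw":0.53},{"fingers":0,"travel":[0,0,0],"yaw":0.53},{"fingers":0,"travel":[0.006,-0.04,0.02],"yaw":0},{"fingers":0,"travel":[0.006,-0.04,0.02],"yaw":0},{"fingers":0,"travel":[0.006,-0.04,0.02],"yaw":0},{"fingers":0,"travel":[0.006,-0.04,0.02],"yaw":0},{"fingers":0,"travel":[0.006,-0.04,0.02],"yaw":0},{"fingers":0,"travel":[0.003,-0.02,0.02],"yaw":0},{"fingers":0,"travel":[0,0,0],"yaw":0},{"fingers":0,"travel":[0,0,0],"yaw":0}]'
python3 b.py 2
python3 - <<'E'
from h import *
P1,P2=np.load("Pw1.npy"),np.load("Pw.npy")
for n,w1,sc in [("rest_head_end",(79.7,31.4),(223.3,324.2)),("rest_mid",(96.2,164.9),(216.5,285.2)),("rest_tail_end",(110.7,289.7),(207.4,246.2))]:
    d=manip.landmark_of("wrist",n)
    o=[(P1,w1),(P("scene"),sc)]
    if d: o.append((P2,d[0]["location"]))
    s=manip.landmark_of("side",n)
    if s: o.append((P("side"),s[0]["location"]))
    X,e=tri(o); print(n,np.round(X,4),e)
    if d: print("  wrist only",np.round(tri([o[0],o[2]])[0],4))
E
```

```text
time_s: 4.23
position: [0.4888, -0.0645, 0.3302]
tcp_rot: [[0.994, 0.11, -0.001], [0.11, -0.994, -0.0], [-0.001, 0.0, -1.0]]
wrist_force: [0.3, -1.0, 1.0]
grip_width: 0.0005
gripper_force: 0.0
4.2333 [ 0.48880357 -0.06449677  0.33020679] [[0.994, 0.11, -0.001], [0.11, -0.994, -0.0], [-0.001, 0.0, -1.0]] [ 0.34 -0.98  1.03]
rest_head_end scene 0.58 [223.8 324.4] at z=.228: [0.5369 0.0354]
rest_head_end side 0.61 [199.9 295.6] at z=.228: [0.5276 0.0462]
rest_head_end wrist 0.56 [148.5 158.2] at z=.228: [0.5385 0.0407]
rest_head_end wrist 0.35 [149.9 476.4] at z=.228: [ 0.559  -0.1592]
rest_mid scene 0.78 [218.5 285.2] at z=.228: [ 0.5544 -0.0586]
rest_mid side 0.79 [182.  319.4] at z=.228: [ 0.5509 -0.0642]
rest_mid wrist 0.8 [148.3 316.7] at z=.228: [ 0.5493 -0.0588]
rest_tail_end scene 0.84 [208.9 245.7] at z=.228: [ 0.5581 -0.1622]
rest_tail_end side 0.47 [168.4 336.6] at z=.228: [ 0.5729 -0.1586]
rest_tail_end side 0.36 [185.1 320.2] at z=.228: [ 0.5377 -0.0527]
rest_tail_end wrist 0.58 [149.1 477.1] at z=.228: [ 0.5595 -0.1596]
sil 0.74 ((316.0093994140625, 147.43743896484375), (16.058862686157227, 318.0458068847656), 89.62306213378906)
sil 0.26 ((316.5, 159.0), (52.0, 317.0), 90.0)
rest_head_end [0.5371 0.0386 0.2278] [[2.9, 4.1], [1.0, 1.4], [2.7, 3.6], [-2.4, -0.6]]
  wrist only [0.5388 0.0397 0.2305]
rest_mid [ 0.549  -0.0606  0.2296] [[-0.1, -0.4], [-0.1, 0.1], [0.9, 2.8], [0.1, -0.4]]
  wrist only [ 0.5489 -0.0588  0.2241]
rest_tail_end [ 0.5622 -0.156   0.2352] [[-3.8, -2.0], [0.8, 0.8], [-4.0, 0.0], [-1.0, 2.5]]
  wrist only [ 0.5597 -0.1578  0.2321]
```

View pics/wrist2.png

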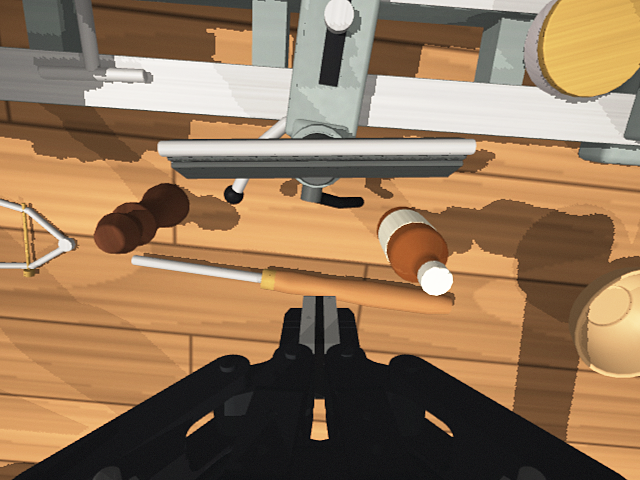

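The second wrist view shows the bar level in the picture, at row 147 from col 158 (head) to col 477 (tail). The measured length of 201 mm at z = 0.228 confirms the height. I'll go above the head end, about 2 mm inside it.

```bash
python3 -m inch '[{"fingers":0,"travel":[0.02,-0.032,0],"yaw":0},{"fingers":0,"travel":[0.02,-0.032,0],"yaw":0},{"fingers":0,"travel":[0.02,-0.032,0],"yaw":0},{"fingers":0,"travel":[0.02,-0.032,0],"yaw":0},{"fingers":0,"travel":[0.021,-0.033,0],"yaw":0},{"fingers":0,"travel":[0,0,0.035],"yaw":0},{"fingers":0,"travel":[0,0,0.035],"yaw":0},{"fingers":0,"travel":[0,0,0.03],"yaw":0},{"fingers":0,"travel":[0,0,0.025],"yaw":0},{"fingers":0,"travel":[0,0,0.015],"yaw":0},{"fingers":0,"travel":[0,0,0],"yaw":0},{"fingers":0,"travel":[0,0,0],"yaw":0}]'
python3 - <<'E'
from h import *
print(np.round(manip.observe()["position"],4))
cv2.imwrite("pics/wrist3.png",manip.capture("wrist")[:,:,::-1])
E
```

```text
time_s: 6.18
position: [0.5389, 0.0382, 0.2465]
tcp_rot: [[0.994, 0.108, -0.0], [0.108, -0.994, 0.0], [-0.0, -0.0, -1.0]]
wrist_force: [1.1, 0.2, 0.3]
grip_width: -0.0
gripper_force: 0.0
[0.5389 0.0382 0.2465]
```

View pics/wrist3.png

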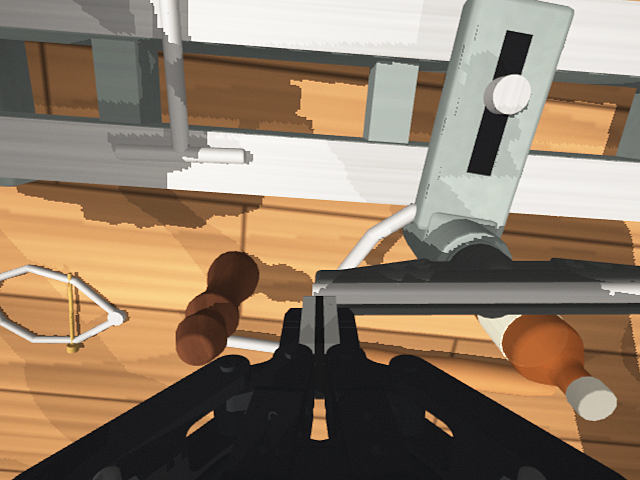

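The bar's head end is at about (290, 315), and the closed fingertips sit right over it at col 319. I'll check the projection, then descend in fine steps.

```bash
python3 - <<'E'
from h import *
p=P("wrist")
for X in [(.5389,.0382,.2285),(.5385,.0405,.2285),(.5389,.0382,.2465)]:
    q=p@np.r_[X,1]; print(np.round(q[[1,0]]/q[2],1))
E
python3 -m inch '[{"fingers":0,"travel":[0,0,0.006],"yaw":0},{"fingers":0,"travel":[0,0,0.006],"yaw":0},{"fingers":0,"travel":[0,0,0.005],"yaw":0},{"fingers":0,"travel":[0,0,0.003],"yaw":0},{"fingers":0,"travel":[0,0,0.001],"yaw":0},{"fingers":0,"travel":[0,0,0],"yaw":0},{"fingers":0,"travel":[0,0,0],"yaw":0}]'
```

```text
[296.3 317.7]
[296.6 312.8]
[315.6 317.6]
time_s: 6.82
position: [0.5388, 0.0382, 0.2338]
tcp_rot: [[0.994, 0.108, 0.0], [0.108, -0.994, -0.0], [0.0, 0.0, -1.0]]
wrist_force: [0.0, -0.1, -1.0]
grip_width: -0.0002
gripper_force: 0.0
```

```bash
python3 -m inch '[{"fingers":0,"travel":[0,0,0.001],"yaw":0},{"fingers":0,"travel":[0,0,0.001],"yaw":0},{"fingers":0,"travel":[0,0,0.001],"yaw":0},{"fingers":0,"travel":[0,0,0],"yaw":0}]'
python3 -m inch '[{"fingers":0,"travel":[0,0,0.0005],"yaw":0},{"fingers":0,"travel":[0,0,0.0005],"yaw":0},{"fingers":0,"travel":[0,0,0],"yaw":0}]'
```

```text
time_s: 7.15
position: [0.5387, 0.0381, 0.2318]
tcp_rot: [[0.994, 0.108, -0.0], [0.108, -0.994, -0.0], [-0.0, 0.0, -1.0]]
wrist_force: [-0.5, 1.2, -0.2]
grip_width: 0.0001
gripper_force: 0.0
time_s: 7.4
position: [0.5387, 0.0381, 0.2313]
tcp_rot: [[0.994, 0.108, -0.0], [0.108, -0.994, -0.0], [-0.0, 0.0, -1.0]]
wrist_force: [0.5, -0.2, 0.1]
grip_width: 0.0
gripper_force: 0.0
```

```bash
python3 -m inch '[{"fingers":0,"travel":[0,0,0.0003],"yaw":0},{"fingers":0,"travel":[0,0,0],"yaw":0}]'
```

```text
time_s: 7.57
position: [0.5387, 0.0382, 0.2311]
tcp_rot: [[0.994, 0.108, 0.0], [0.108, -0.994, -0.0], [0.0, 0.0, -1.0]]
wrist_force: [-0.4, -0.8, 0.2]
grip_width: 0.0002
gripper_force: 0.0
```

```bash
cat > ok.py <<'E'
from bench import manip
import sys
s=manip.observe(); print(round(s["time_s"],2),round(float(s["position"][2]),5),[round(float(f),1) for f in s["wrist_force"]])
sys.exit(0 if s["wrist_force"][2]<2.2 else 1)
E
python3 -m inch '[{"fingers":0,"travel":[0,0,0.0003],"yaw":0},{"fingers":0,"travel":[0,0,0],"yaw":0}]' >/dev/null && python3 ok.py && 
python3 -m inch '[{"fingers":0,"travel":[0,0,0.0003],"yaw":0},{"fingers":0,"travel":[0,0,0],"yaw":0}]' >/dev/null && python3 ok.py && 
python3 -m inch '[{"fingers":0,"travel":[0,0,0.0003],"yaw":0},{"fingers":0,"travel":[0,0,0],"yaw":0}]' >/dev/null && python3 ok.py && 
python3 -m inch '[{"fingers":0,"travel":[0,0,0.0003],"yaw":0},{"fingers":0,"travel":[0,0,0],"yaw":0}]' >/dev/null && python3 ok.py && 
python3 -m inch '[{"fingers":0,"travel":[0,0,0.0003],"yaw":0},{"fingers":0,"travel":[0,0,0],"yaw":0}]' >/dev/null && python3 ok.py && 
python3 -m inch '[{"fingers":0,"travel":[0,0,0.0003],"yaw":0},{"fingers":0,"travel":[0,0,0],"yaw":0}]' >/dev/null && python3 ok.py && 
python3 -m inch '[{"fingers":0,"travel":[0,0,0.0003],"yaw":0},{"fingers":0,"travel":[0,0,0],"yaw":0}]' >/dev/null && python3 ok.py && 
python3 -m inch '[{"fingers":0,"travel":[0,0,0.0003],"yaw":0},{"fingers":0,"travel":[0,0,0],"yaw":0}]' >/dev/null && python3 ok.py && 
python3 -m inch '[{"fingers":0,"travel":[0,0,0.0003],"yaw":0},{"fingers":0,"travel":[0,0,0],"yaw":0}]' >/dev/null && python3 ok.py && 
python3 -m inch '[{"fingers":0,"travel":[0,0,0.0003],"yaw":0},{"fingers":0,"travel":[0,0,0],"yaw":0}]' >/dev/null && python3 ok.py
```

```text
7.73 0.23093 [-0.5, 0.0, 0.4]
7.9 0.23074 [-0.3, 0.7, 0.4]
8.07 0.23067 [-0.6, -0.7, -0.2]
8.23 0.23062 [-0.6, -0.6, 2.4]
```

```bash
python3 -m inch '[{"fingers":0,"travel":[0,0,0],"yaw":0}]' >/dev/null; python3 ok.py; python3 -m inch '[{"fingers":0,"travel":[0,0,0],"yaw":0}]' >/dev/null; python3 ok.py;python3 -m inch '[{"fingers":0,"travel":[0,0,0],"yaw":0}]' >/dev/null; python3 ok.py
```

```text
8.32 0.2306 [-0.8, 0.9, 1.7]
8.4 0.23059 [-0.4, 0.2, 1.4]
8.48 0.23056 [-0.7, -0.7, 2.6]
```

```bash
python3 -m inch '[{"fingers":0,"travel":[0,0,0.0003],"yaw":0},{"fingers":0,"travel":[0,0,0],"yaw":0}]' >/dev/null; python3 ok.py; python3 -m inch '[{"fingers":0,"travel":[0,0.004,0],"yaw":0},{"fingers":0,"travel":[0,0.005,0],"yaw":0},{"fingers":0,"travel":[0,0.005,0],"yaw":0}]' >/dev/null; python3 ok.py; python3 -m inch '[{"fingers":0,"travel":[0,0.005,0],"yaw":0}]' >/dev/null; python3 ok.py; python3 -m inch '[{"fingers":0,"travel":[0,0.005,0],"yaw":0}]' >/dev/null; python3 ok.py
```

```text
8.65 0.23051 [-0.9, 1.1, 3.1]
8.9 0.2306 [0.4, 2.9, 3.4]
8.98 0.23058 [-0.2, 2.4, 4.2]
9.07 0.23056 [-1.4, 3.7, 3.3]
```

```bash
python3 -m inch '[{"fingers":0,"travel":[0,0.006,0],"yaw":0},{"fingers":0,"travel":[0,0.006,0],"yaw":0},{"fingers":0,"travel":[0,0.006,0],"yaw":0},{"fingers":0,"travel":[0,0.006,0],"yaw":0}]' >/dev/null; python3 ok.py; python3 -m inch '[{"fingers":0,"travel":[0,0.006,0],"yaw":0}]' >/dev/null; python3 ok.py; python3 -m inch '[{"fingers":0,"travel":[0,0.006,0],"yaw":0}]'
```

```text
9.4 0.23057 [-1.5, 4.2, 5.6]
9.48 0.23054 [-0.2, 4.6, 6.0]
time_s: 9.57
position: [0.5429, 0.0025, 0.2305]
tcp_rot: [[0.994, 0.109, 0.001], [0.109, -0.994, 0.001], [0.001, -0.001, -1.0]]
wrist_force: [-0.3, 4.5, 4.8]
grip_width: -0.0
gripper_force: 2.6
```

```bash
python3 -m inch '[{"fingers":0,"travel":[0,0.005,-0.0002],"yaw":0},{"fingers":0,"travel":[0,0.006,0],"yaw":0},{"fingers":0,"travel":[0,0.006,0],"yaw":0}]' >/dev/null; python3 ok.py; python3 -m inch '[{"fingers":0,"travel":[0,0.006,0],"yaw":0}]' >/dev/null; python3 ok.py; python3 -m inch '[{"fingers":0,"travel":[0,0.006,0],"yaw":0}]'
```

```text
9.82 0.23056 [-0.9, 3.2, 5.0]
9.9 0.23056 [-0.2, 3.6, 4.9]
time_s: 9.98
position: [0.5446, -0.0149, 0.2306]
tcp_rot: [[0.994, 0.109, 0.0], [0.109, -0.994, 0.0], [0.0, -0.0, -1.0]]
wrist_force: [-0.2, 5.0, 5.4]
grip_width: 0.0001
gripper_force: 2.6
```

Force is about 5 N, so I'll ease up a little more.

```bash
python3 -m inch '[{"fingers":0,"travel":[0,0.005,-0.0003],"yaw":0},{"fingers":0,"travel":[0,0.006,0],"yaw":0},{"fingers":0,"travel":[0,0.006,0],"yaw":0}]' >/dev/null; python3 ok.py; python3 -m inch '[{"fingers":0,"travel":[0,0.006,0],"yaw":0}]' >/dev/null; python3 ok.py; python3 -m inch '[{"fingers":0,"travel":[0,0.006,0],"yaw":0}]' >/dev/null; python3 ok.py
```

```text
10.23 0.23054 [-0.8, 4.0, 4.7]
10.32 0.23059 [-0.5, 3.6, 4.7]
10.4 0.23056 [-0.9, 2.7, 4.5]
```

```bash
python3 -m inch '[{"fingers":0,"travel":[0,0.006,-0.0003],"yaw":0},{"fingers":0,"travel":[0,0.006,0],"yaw":0},{"fingers":0,"travel":[0,0.006,0],"yaw":0}]' >/dev/null; python3 ok.py; python3 -m inch '[{"fingers":0,"travel":[0,0.006,0],"yaw":0}]' >/dev/null; python3 ok.py; python3 -m inch '[{"fingers":0,"travel":[0,0.006,0],"yaw":0},{"fingers":0,"travel":[0,0.006,0],"yaw":0}]'
```

```text
10.65 0.23059 [0.1, 3.4, 4.8]
10.73 0.23057 [-0.7, 3.5, 3.5]
time_s: 10.9
position: [0.5487, -0.0543, 0.2306]
tcp_rot: [[0.994, 0.108, -0.0], [0.108, -0.994, -0.0], [-0.0, 0.0, -1.0]]
wrist_force: [-1.0, 2.8, 3.1]
grip_width: -0.0005
gripper_force: 1.8
```

```bash
python3 -m inch '[{"fingers":0,"travel":[0,0.006,0],"yaw":0},{"fingers":0,"travel":[0,0.006,0],"yaw":0},{"fingers":0,"travel":[0,0.006,0],"yaw":0}]' >/dev/null; python3 ok.py; python3 -m inch '[{"fingers":0,"travel":[0,0.006,0],"yaw":0}]' >/dev/null; python3 ok.py; python3 -m inch '[{"fingers":0,"travel":[0,0.006,0],"yaw":0}]' >/dev/null; python3 ok.py
```

```text
11.15 0.23058 [-0.1, 2.1, 3.1]
11.23 0.23059 [-0.3, 1.9, 2.0]
11.32 0.23059 [-0.3, 2.0, 2.7]
```

Force is dropping slightly, so I'll lower a touch and continue.

```bash
python3 -m inch '[{"fingers":0,"travel":[0,0.006,0.0003],"yaw":0},{"fingers":0,"travel":[0,0.006,0],"yaw":0},{"fingers":0,"travel":[0,0.006,0],"yaw":0}]' >/dev/null; python3 ok.py; python3 -m inch '[{"fingers":0,"travel":[0,0.006,0],"yaw":0}]' >/dev/null; python3 ok.py; python3 -m inch '[{"fingers":0,"travel":[0,0.006,0],"yaw":0}]'
```

```text
11.57 0.23056 [-0.4, 2.1, 3.2]
11.65 0.23059 [-0.7, 2.7, 3.8]
time_s: 11.73
position: [0.5527, -0.0898, 0.2306]
tcp_rot: [[0.994, 0.108, 0.0], [0.108, -0.994, -0.0], [0.0, 0.0, -1.0]]
wrist_force: [0.4, 2.4, 3.2]
grip_width: 0.0
gripper_force: 1.7
```

```bash
python3 -m inch '[{"fingers":0,"travel":[0,0.006,0.0001],"yaw":0},{"fingers":0,"travel":[0,0.006,0],"yaw":0},{"fingers":0,"travel":[0,0.006,0],"yaw":0}]' >/dev/null; python3 ok.py; python3 -m inch '[{"fingers":0,"travel":[0,0.006,0.0001],"yaw":0}]' >/dev/null; python3 ok.py; python3 -m inch '[{"fingers":0,"travel":[0,0.006,0],"yaw":0}]'
```

```text
11.98 0.23052 [-1.1, 3.1, 4.0]
12.07 0.23048 [-0.1, 3.2, 4.4]
time_s: 12.15
position: [0.5547, -0.1076, 0.2305]
tcp_rot: [[0.994, 0.108, 0.0], [0.108, -0.994, 0.0], [0.0, -0.0, -1.0]]
wrist_force: [0.2, 2.7, 4.4]
grip_width: -0.0
gripper_force: 2.0
```

```bash
python3 -m inch '[{"fingers":0,"travel":[0,0.006,-0.0001],"yaw":0},{"fingers":0,"travel":[0,0.006,0],"yaw":0},{"fingers":0,"travel":[0,0.006,0],"yaw":0}]' >/dev/null; python3 ok.py; python3 -m inch '[{"fingers":0,"travel":[0,0.006,0],"yaw":0}]' >/dev/null; python3 ok.py; python3 -m inch '[{"fingers":0,"travel":[0,0.006,0],"yaw":0}]'
```

```text
12.4 0.2305 [-0.5, 3.1, 3.5]
12.48 0.23049 [-1.1, 3.9, 3.1]
time_s: 12.57
position: [0.5566, -0.1256, 0.2305]
tcp_rot: [[0.994, 0.108, -0.0], [0.108, -0.994, -0.0], [-0.0, 0.0, -1.0]]
wrist_force: [0.5, 3.8, 3.8]
grip_width: -0.0001
gripper_force: 1.9
```

```bash
python3 -m inch '[{"fingers":0,"travel":[0,0.006,0],"yaw":0},{"fingers":0,"travel":[0,0.006,0],"yaw":0},{"fingers":0,"travel":[0,0.006,0],"yaw":0}]' >/dev/null; python3 ok.py; python3 -m inch '[{"fingers":0,"travel":[0,0.006,0],"yaw":0}]' >/dev/null; python3 ok.py; python3 -m inch '[{"fingers":0,"travel":[0,0.006,0],"yaw":0}]'; python3 -c "
import cv2
from bench import manip
cv2.imwrite('pics/wrist4.png',manip.capture('wrist')[:,:,::-1])"
```

```text
12.82 0.23042 [-0.6, 2.9, 3.4]
12.9 0.23044 [-1.2, 2.4, 4.1]
time_s: 12.98
position: [0.5585, -0.1436, 0.2305]
tcp_rot: [[0.994, 0.108, -0.0], [0.108, -0.994, -0.0], [-0.0, 0.0, -1.0]]
wrist_force: [0.2, 2.8, 3.4]
grip_width: -0.0001
gripper_force: 1.8
```

View pics/wrist4.png

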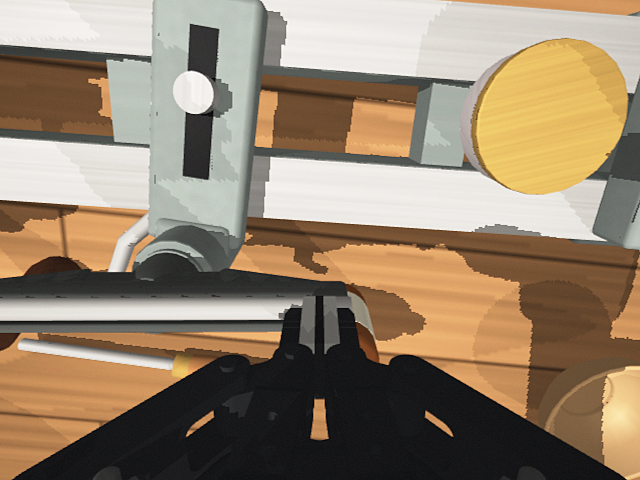

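The wrist view shows the bar's tail end at about (295, 352), 15 mm past the fingertips (col 319), which matches the measured end at y = -0.159. I'll finish the stroke, then lift.

```bash
python3 -m inch '[{"fingers":0,"travel":[0,0.006,0],"yaw":0},{"fingers":0,"travel":[0,0.006,0],"yaw":0},{"fingers":0,"travel":[0,0.006,0],"yaw":0}]' >/dev/null; python3 ok.py; python3 -m inch '[{"fingers":0,"travel":[0,0.005,0],"yaw":0},{"fingers":0,"travel":[0,0.003,0],"yaw":0},{"fingers":0,"travel":[0,0,0],"yaw":0}]'
```

```text
13.28 0.23043 [-0.5, 1.9, 3.6]
time_s: 13.53
position: [0.5602, -0.1596, 0.2304]
tcp_rot: [[0.994, 0.107, -0.0], [0.107, -0.994, -0.001], [-0.0, 0.001, -1.0]]
wrist_force: [-0.1, 1.7, 2.7]
grip_width: -0.0001
gripper_force: 1.5
```

```bash
python3 -m inch '[{"fingers":0,"travel":[0,0,-0.005],"yaw":0},{"fingers":0,"travel":[0,0,-0.02],"yaw":0},{"fingers":0,"travel":[0,0,-0.04],"yaw":0},{"fingers":0,"travel":[0,0,-0.04],"yaw":0},{"fingers":0,"travel":[0,0,-0.04],"yaw":0},{"fingers":0,"travel":[0,0,-0.02],"yaw":0},{"fingers":0,"travel":[0,0,0],"yaw":0},{"fingers":0,"travel":[0,0,0],"yaw":0},{"fingers":0,"travel":[0,0,0],"yaw":0}]'
python3 b.py 5
```

```text
time_s: 14.28
position: [0.5593, -0.1588, 0.3279]
tcp_rot: [[0.994, 0.108, -0.003], [0.108, -0.994, 0.0], [-0.003, -0.001, -1.0]]
wrist_force: [0.5, -0.2, -0.2]
grip_width: 0.0002
gripper_force: 0.0
14.2833 [ 0.55928674 -0.15879079  0.32790338] [[0.994, 0.108, -0.003], [0.108, -0.994, 0.0], [-0.003, -0.001, -1.0]] [ 0.54 -0.16 -0.24]
rest_head_end scene 0.67 [227.9 324. ] at z=.228: [0.5509 0.0397]
rest_head_end side 0.68 [198.  298.1] at z=.228: [0.5299 0.0353]
rest_head_end wrist 0.74 [240.7  19.2] at z=.228: [0.537  0.0415]
rest_mid scene 0.83 [215.5 284.9] at z=.228: [ 0.5446 -0.0637]
rest_mid side 0.76 [181.1 317.7] at z=.228: [ 0.5574 -0.0649]
rest_mid wrist 0.69 [237.9 168.2] at z=.228: [ 0.5499 -0.0583]
rest_tail_end scene 0.77 [211.7 247.7] at z=.228: [ 0.5657 -0.153 ]
rest_tail_end wrist 0.87 [240.4 319.9] at z=.228: [ 0.5592 -0.1598]
sil 0.91 ((167.01657104492188, 237.363525390625), (15.915695190429688, 298.0626220703125), 89.59933471679688)
sil 0.39 ((323.9765319824219, 279.7207336425781), (57.124046325683594, 57.58550262451172), 1.1017061471939087)
```

View pics/wrist5.png

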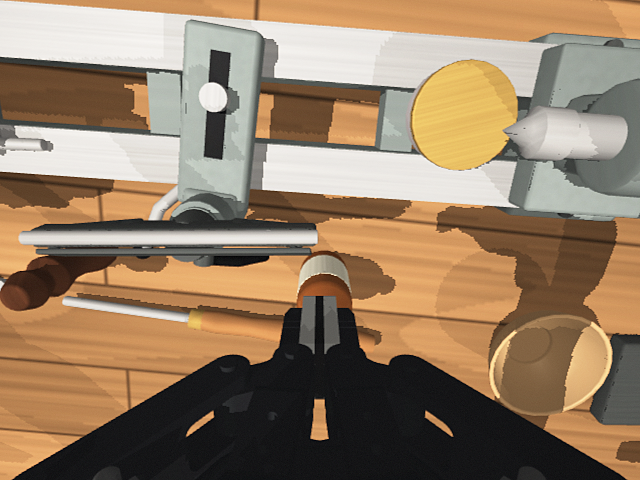

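The final view shows the bar still at its original angle and position, from (239, 20) to (235, 317). The fingers are about 100 mm clear and nothing else has moved. I'll hand the job in.

```bash
python3 -c "
from bench import manip
print(manip.sign_off())"
```

```text
the job is handed in; nothing more can be done
None
```

I stroked the closed fingertips along the whole bar, from the headstock end to the tailstock end, at about 2–6 N. I then lifted about 100 mm clear and handed the job in at about 15 s; the final pictures show the rest where it was, to within what the cameras resolve.

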